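# Fetch the orange-lidded pigment jar from the rack for weighing

## Robot

A 6-joint arm with a two-finger parallel gripper is mounted at the origin on a cart in front of the work surface, level with it; the furniture and walls round the work are solid. World frame = base frame: x ahead of the robot, y to its left, z up, the work surface at z = 0. Lengths are in mm, angles in rad, forces in N, time in s.
With the tool pointing down it reaches from about 275 to 825 mm from the base axis. Payload 4.9 kg.
Tool frame: the origin (TCP) lies at the very end of the fingers, on their centre line; the grasp point (between the pads) lies 19 mm behind it; z points along the fingers, y is the line along which they close (so a half turn about z gives the same grasp; the last joint's range is limited). The gripper opens to 85 mm and grips with 20 to 120 N. Pads are 22 mm wide; open, the fingers measure 114 mm over their backs; the gripper's body (76 mm by 85 mm) begins 54 mm behind the grasp point. The pads swing forward as they close: fully open they stand 13 mm farther back than shut.
Start: joints at [1.108, 0.326, -0.193, 1.052, 0, 1.437], TCP at [177.594, 520.556, 231.281] pointing down, gripper open.
Joint ranges: [-2.65, 2.65], [-0.97, 1.79], [-1.3, 1.35], [-1.93, 2.1], [-1.47, 1.37], [-3.14, 3.14]. Speed limits (rad/s): [2.57, 2.57, 3.14, 3.14, 3.14, 3.14].

## Interface

Orientations are given as [roll, pitch, yaw] about the fixed x, y, z axes, in that order (R = Rz(yaw) Ry(pitch) Rx(roll)).
In Python, from rig import manip, eyes gives the robot as it stands.
- The arm moves only by the tool move_arm, never from a script. Its argument "increments" is a list of rows, each a list of 3 entries, a list of its own where there are three numbers: the opening, from -1 (shut) to 1 (fully open), then the shift along the tool's x, y, z in cm, then the turn about the tool's z in rad. In form: [[jaw, [tx, ty, tz], twist], ...]. A call has exactly 8 rows; each row is the pose to reach, as a shift and turn from the pose commanded when the call began, along the tool's axes at that moment; what a row does not reach only later rows make up. A row lasts 1/8 s, in which the tool goes at most 62.5 mm and 10.7 degrees, less where a joint would pass 70% of its speed; a pose out of reach is approached as far as the arm can. A call with a gripper value outside its range is refused whole. The fingers move at their own pace and stop on an object; "grip_force" is the grip in N (left out, the last holds). Time passes only in rows, so rows that repeat a pose let the fingers close, or fill a call up. It gives the time, the measured TCP pose, the force, the opening and the grip force at its end, in the units of the state.
- manip.get_state(): the state, without advancing time (a new reading comes with each control period).
- eyes.get_image(name): name is "side" or "top"; returns a dict with "color" (480x640x3 uint8, blue, green, red), "fx", "fy", "cx", "cy" (pixels), "R" (3x3) and "t" (3): a world point X has camera coordinates R X + t. Camera axes: x right, y down, z forward; pixel columns grow to the right and rows downward; lengths in mm; the calibration is good to about 2 mm. A picture is of the moment at which its call begins. There is no depth.
- manip.sign_off(): hands the job in; it is judged then, once.
The state is a dict: "time_s": time; "joint_positions": joint angles; "joint_velocities": joint speeds; "effort": joint torques, N m; "eef_pos": TCP position; "ee_rot": TCP orientation; "ft_force": force on the tool from outside, world axes, zero at the start; "torque": the same for the moment, N m; "gripper_width": finger opening in mm; "gripper_force": force on a finger pad.
Only numpy, scipy, OpenCV 4.12 (cv2) and the standard library are available. Lean on these libraries where they do the work, as an engineer would, in place of code of your own. Each camera call takes 0.05 s, during which the arm holds its last target. There are 200 camera calls.

## Task

The jar with the orange lid is hemmed in at the middle of the wire-guarded rack. Move the two jars beside it (grey-lidded and blue) out to the green mat, then stand the orange-lidded jar in the middle of the scale's steel weighing plate, and put the other two back exactly where they stood in the rack, each at its own end. Keep all jars upright and do not disturb the red and the yellow jar standing nearby.

Things in the scene. Friction and masses are not known exactly. Their poses are not given: they have to be found in the camera images.
- orange_jar: The jar to be weighed: octagonal glass jar, 58 mm across flats, 63 mm across corners, 111 mm tall, the upper 15 mm a round 56 mm lid, about 0.25 kg; origin at the centre of its underside, z up, x and y out through flats. Orange lid, pale salmon-pink contents. It starts in the rack's middle seat.
- grey_jar: Dark grey lid, grey contents: octagonal glass jar, 58 mm across flats, 63 mm across corners, 111 mm tall, the upper 15 mm a round 56 mm lid, about 0.25 kg; origin at the centre of its underside, z up, x and y out through flats. It starts in one of the rack's end seats and must return to that place.
- blue_jar: White lid, light blue contents: octagonal glass jar, 58 mm across flats, 63 mm across corners, 111 mm tall, the upper 15 mm a round 56 mm lid, about 0.25 kg; origin at the centre of its underside, z up, x and y out through flats. It starts in the rack's other end seat and must return to that place.
- rack: Fixed rack: wooden plank 110 (x) x 212 (y) x 12 mm, origin under its centre, z up. Three seats along y at -65, 0, +65 mm (cork discs); jars stand at z = 12 mm, flats along x and y, some 7 mm apart. 6 mm wire guards at x = -41 and +41 mm, y -33 to +33, 121 mm high, flank the middle jar: grip it along y only, once both neighbours are gone. End jars are free across x.
- mat: Side area: fixed green mat 125 (x) x 225 (y) x 5 mm lying on the table, jars stand on it at z = 5 mm. Origin: centre of its underside, z up.
- scale_plate (a point): Centre of the square steel weighing plate of the fixed pocket scale (dark grey body, 66 x 118 x 15 mm), at the height (14.5 mm above the table) on which a jar stands; z up. The display and buttons are at the scale's other end.
- red_jar: Bystander, not to be moved: white lid, red contents; octagonal glass jar, 58 mm across flats, 63 mm across corners, 111 mm tall, the upper 15 mm a round 56 mm lid, about 0.25 kg; origin at the centre of its underside, z up, x and y out through flats. 
- yellow_jar: Bystander, not to be moved: white lid, yellow contents; octagonal glass jar, 58 mm across flats, 63 mm across corners, 111 mm tall, the upper 15 mm a round 56 mm lid, about 0.25 kg; origin at the centre of its underside, z up, x and y out through flats. 
There are look-alikes about, which are no part of the job. Leave any purple or turquoise look-alike of the grey_jar alone.

How it is judged (in metres and radians):
On the way, in this order (a step that is already met when the one before it is completed fails the run):
1. the grey-lidded and the blue jar both stand upright on the mat, the orange-lidded one still in the rack (x of grey_jar in the frame of mat between -0.062 and 0.062 m and y of grey_jar in the frame of mat between -0.112 and 0.112 m and height (world z) of each of grey_jar, blue_jar below 0.01 m and angle between each of grey_jar, blue_jar's own z axis and vertical below 0.1 rad and x of blue_jar in the frame of mat between -0.062 and 0.062 m and y of blue_jar in the frame of mat between -0.112 and 0.112 m and horizontal distance between orange_jar and rack below 0.02 m), for 0.2 s.
2. the orange-lidded jar stands on the weighing plate while the other two are still on the mat (horizontal distance between orange_jar and scale_plate below 0.015 m and z of orange_jar in the frame of scale_plate between -0.005 and 0.005 m and x of grey_jar in the frame of mat between -0.062 and 0.062 m and y of grey_jar in the frame of mat between -0.112 and 0.112 m and height (world z) of each of grey_jar, blue_jar below 0.01 m and angle between each of grey_jar, blue_jar's own z axis and vertical below 0.1 rad and x of blue_jar in the frame of mat between -0.062 and 0.062 m and y of blue_jar in the frame of mat between -0.112 and 0.112 m), for 0.2 s.
At the end, for the whole second after the job is handed in: The orange-lidded jar stands released and at rest on the weighing plate, its axis within 15 mm of the plate's centre; the grey-lidded and the blue jar stand upright and at rest in the rack, each within 15 mm of its own starting place (horizontal distance between orange_jar and scale_plate below 0.015 m and z of orange_jar in the frame of scale_plate between -0.005 and 0.005 m and distance of each of grey_jar, blue_jar from where it was at the start of the episode below 0.015 m and angle between each of grey_jar, blue_jar, orange_jar's own z axis and vertical below 0.1 rad and linear speed of each of grey_jar, blue_jar, orange_jar below 0.02 m/s and angular speed of each of grey_jar, blue_jar, orange_jar below 0.2 rad/s); the robot touches nothing.
It fails at once if one of the three jars is tipped over (more than 35 degrees) (angle between any of grey_jar, blue_jar, orange_jar's own z axis and vertical above 0.6 rad).
It fails at once if the red or the yellow jar is moved by more than 20 mm or tipped (distance of any of red_jar, yellow_jar from where it was at the start of the episode above 0.02 m or angle between any of red_jar, yellow_jar's own z axis and vertical above 0.4 rad).
It also fails if it takes over 120 s, if anything falls off the work surface, if the arm or the gripper's body presses on something with over 40 N, if the wrist force passes 120 N, or if a joint passes its speed limit or range.

## Working session

There is one attempt and no reset: what is moved stays moved. The work goes in short steps, Python scripts to look and compute and a tool call to move; the robot and the scene stay as the last step left them, time stands still between calls to the robot, and variables do not carry over. Pictures are saved under pics/ and viewed, at most 14 in all, crops included, and the job is handed in when it is done.

Besides the shell and the picture viewer there is one more tool, called as name([rows], argument=value, ...), one row to a line, values as JSON. move_arm: Moves the arm, as the interface text tells. Its arguments: {"type":"object","properties":{"increments":{"type":"array"},"grip_force":{"type":"number"}},"required":["increments"]}

```bash
mkdir -p pics; python3 - <<'E'
from rig import manip, eyes
import cv2
s=manip.get_state(); print(s)
for n in("side","top"):
    i=eyes.get_image(n); cv2.imwrite(f"pics/{n}0.png",i["color"]); print(n,i["fx"],i["fy"],i["cx"],i["cy"],i["R"],i["t"])
E
```

```text
{'time_s': 0.0, 'joint_positions': array([ 1.10778523e+00,  3.26950650e-01, -1.93572969e-01,  1.05199863e+00,
       -5.14500170e-05,  1.43661025e+00]), 'joint_velocities': array([-2.72984174e-05,  3.79705138e-04,  1.04150323e-03,  6.29004199e-04,
       -7.24146383e-04, -6.37536491e-04]), 'effort': array([-5.46172505e-04, -4.43407166e+01,  2.62435824e+01,  1.55944697e-02,
       -1.72759101e-04, -2.10575621e-06]), 'eef_pos': array([177.34869533, 520.01197584, 230.5022912 ]), 'ee_rot': array([-3.13987537e+00, -1.79912292e-04,  2.81276753e+00]), 'ft_force': array([ 0.53988259, -0.63663656,  0.79353845]), 'torque': array([ 0.00763066,  0.0091964 , -0.04287134]), 'gripper_force': 0.0, 'gripper_width': 85.22378702638434}
side 564.2207543947584 564.2207543947584 323.0167537776029 233.86758173986433 [[ 0.75763384  0.65255921  0.01254793]
 [ 0.53538409 -0.61036557 -0.58379598]
 [-0.37330262  0.44902155 -0.81180343]] [-452.2061378  -258.62685628 1485.4856411 ]
top 484.6862665889388 484.6862665889388 320.26716829339097 246.16379493468776 [[-0.02942157 -0.99932133  0.022164  ]
 [-0.99489653  0.02713586 -0.09718304]
 [ 0.09651564 -0.02491016 -0.99501971]] [ 50.55154292 560.97256301 944.42317024]
```

View pics/top0.png

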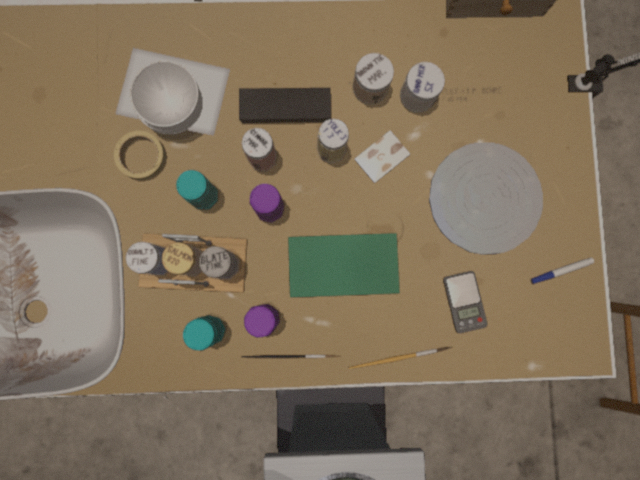

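View pics/side0.png

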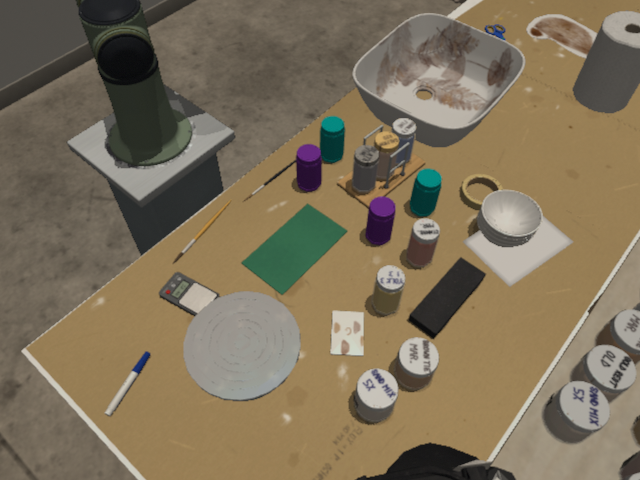

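The top view shows the rack at about (190,262), with the white (blue jar), orange and grey lids at (142,257), (179,258) and (214,263). The mat is at (344,265) and the weighing plate at (463,290). The red and yellow jars are farther off at (258,147) and (333,138), and there are purple and teal look-alikes round the rack. Next I measure by casting rays.

```bash
cat > h.py <<'E'
import numpy as np, cv2
from rig import manip, eyes
def cast(im,uv,z):
    uv=np.atleast_2d(uv).astype(float)
    d=np.c_[(uv[:,0]-im["cx"])/im["fx"],(uv[:,1]-im["cy"])/im["fy"],np.ones(len(uv))]@im["R"]
    c=-im["R"].T@im["t"]; return (c+d*((z-c[2])/d[:,2])[:,None])[:,:2]
def rect(im,mask,z,roi):
    m=np.zeros_like(mask); x0,y0,x1,y1=roi; m[y0:y1,x0:x1]=mask[y0:y1,x0:x1]
    m=cv2.morphologyEx(m,cv2.MORPH_OPEN,np.ones((3,3),np.uint8))
    c=max(cv2.findContours(m,0,1)[0],key=cv2.contourArea).reshape(-1,2)
    return cv2.minAreaRect(cast(im,c,z).astype(np.float32))
E
python3 - <<'E'
from h import *
im=eyes.get_image("top"); g=im["color"]; hsv=cv2.cvtColor(g,cv2.COLOR_BGR2HSV)
print("mat",rect(im,cv2.inRange(hsv,(60,80,30),(90,255,200)),5,(280,220,410,310)))
print("plate",rect(im,cv2.inRange(hsv,(0,0,130),(180,60,255)),14.5,(435,262,495,340)))
print("body",rect(im,cv2.inRange(hsv,(0,0,0),(180,255,110)),8,(435,262,495,340)))
x0,y0,x1,y1=110,225,260,300
b=cv2.resize(g[y0:y1,x0:x1],None,fx=5,fy=5,interpolation=cv2.INTER_CUBIC)
cs=cv2.HoughCircles(cv2.medianBlur(cv2.cvtColor(b,cv2.COLOR_BGR2GRAY),7),cv2.HOUGH_GRADIENT,1,100,param1=80,param2=18,minRadius=68,maxRadius=92)[0]
for c in cs:
    uv=(c[:2]+.5)/5-.5+[x0,y0]; print(c[2]/5,uv,cast(im,uv,123))
    cv2.circle(b,(int(c[0]),int(c[1])),int(c[2]),(0,0,255),1)
cv2.imwrite("pics/rack1.png",b)
E
```

```text
mat ((525.3637084960938, -5.751274108886719), (119.0898666381836, 207.234619140625), 0.38243699073791504)
plate ((466.6579284667969, -251.32923889160156), (60.85829544067383, 57.504112243652344), 11.385168075561523)
body ((442.38299560546875, -255.645751953125), (116.15351104736328, 67.8388900756836), 11.127503395080566)
15.5199995 [177.30000305 257.70000076] [[539.09868419 293.28293324]]
15.9 [140.89999962 256.29999924] [[543.40136084 357.85251367]]
```

View pics/rack1.png

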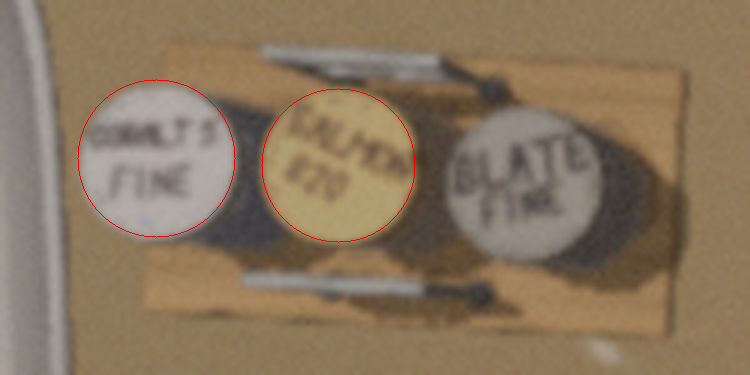

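The crop confirms the blue lid at (141,256), the orange at (177,258) and the grey at about (215,262). The plank is turned by a few degrees. Next I check the plank corners, the grey lid and the mat.

```bash
python3 - <<'E'
from h import *
im=eyes.get_image("top"); g=im["color"]; hsv=cv2.cvtColor(g,cv2.COLOR_BGR2HSV)
k=lambda c:(np.array(c)+.5)/5-.5+[110,225]
p=cast(im,k([(165,45),(683,70),(668,335),(145,308)]),12); print("plank",p,p.mean(0),[np.linalg.norm(p[i]-p[i-1]) for i in range(4)])
d=p[0]-p[1]+p[3]-p[2]; print("yaw",np.arctan2(-d[0],d[1]))
c=cast(im,k([(156,158),(338,165),(524,185)]),123); print("lids",c)
print("guardtops z133/121",cast(im,k([(350,55),(333,283)]),133),cast(im,k([(350,55),(333,283)]),121))
print("mat",cast(im,[(288,237),(397.5,233.5),(399.5,293.5),(290,297)],5))
# side view lids: triangulate
s=eyes.get_image("side"); gs=cv2.resize(s["color"][100:205,300:460],None,fx=5,fy=5,interpolation=cv2.INTER_CUBIC)
proj=lambda X:(lambda q:(s["fx"]*q[0]/q[2]+s["cx"],s["fy"]*q[1]/q[2]+s["cy"]))(s["R"]@np.array(X)+s["t"])
for q in c:
    u=proj([*q,123]); print("side",u); cv2.drawMarker(gs,(int((u[0]-300)*5),int((u[1]-100)*5)),(0,0,255))
cv2.imwrite("pics/side1.png",gs)
print(manip.get_state()["time_s"])
E
```

```text
plank [[598.94021332 392.87686767]
 [583.13896717 184.18231737]
 [476.16521597 191.75477008]
 [493.04954566 400.19023993]] [537.82348553 292.25104876] [np.float64(106.14291738390587), np.float64(209.29188877154877), np.float64(107.24143549280554), np.float64(209.11820981986025)]
yaw -0.07819845851424337
lids [[543.5854424  358.03073592]
 [539.28295607 293.46041171]
 [530.26425718 227.32502955]]
guardtops z133/121 [[577.5277056  286.49399476]
 [496.87909453 292.55002063]] [[579.04957922 289.67040494]
 [497.2757908  295.81092208]]
mat [[ 584.95850285   99.65507601]
 [ 586.16807557 -125.88093748]
 [ 463.05586453 -124.43238797]
 [ 462.5588858    98.42038903]]
side (np.float64(404.8322456621568), np.float64(125.54177042332613))
side (np.float64(387.0731993827019), np.float64(139.1961444455323))
side (np.float64(366.5120724042241), np.float64(152.81015682725302))
0.25
```

View pics/side1.png

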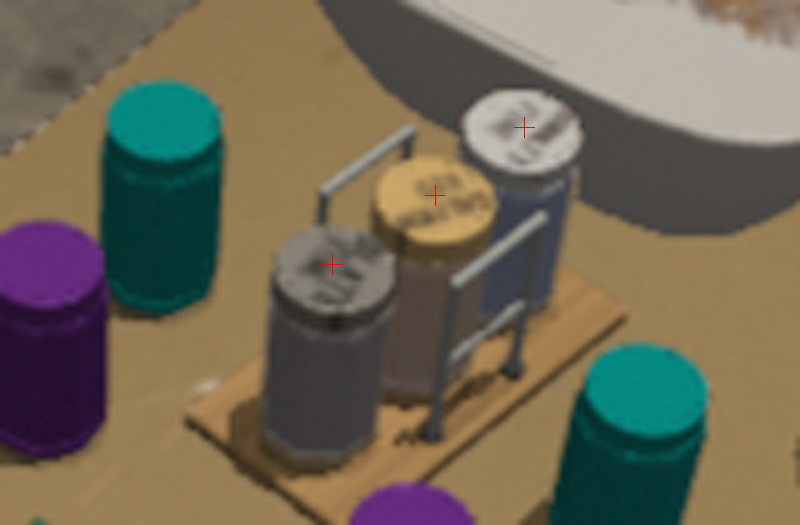

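Measurements agree: the rack centre is (538.5, 292.5) at yaw -0.078, the seats are 65 mm apart, and the mat spans x 462–586, y -125–99. Moving above the grey jar now.

move_arm([
  [1, [-5.4, -2.0, 0.4], 0.165],
  [1, [-10.8, -4.1, 0.8], 0.33],
  [1, [-16.1, -6.1, 1.2], 0.495],
  [1, [-21.5, -8.1, 1.6], 0.66],
  [1, [-26.9, -10.1, 2.0], 0.825],
  [1, [-32.3, -12.2, 2.4], 0.99],
  [1, [-37.6, -14.2, 2.8], 1.155],
  [1, [-43.0, -16.2, 3.1], 1.32],
], grip_force=45)

```text
time_s: 1.25
eef_pos: [533.5, 227.0, 200.1]
ee_rot: [-3.142, -0.0, 1.487]
ft_force: [1.0, 0.9, 0.0]
gripper_width: 85.6
gripper_force: 0.0
```

```bash
cat >> h.py <<'E'
def go(x,y,z,yaw=None):
    s=manip.get_state(); p=s["eef_pos"]; w=s["ee_rot"][2]; yaw=w if yaw is None else yaw
    d=np.array([x,y,z])-p; t=(w-yaw+np.pi)%(2*np.pi)-np.pi
    print("t",s["time_s"],"at",p.round(1),s["ee_rot"].round(3),"w",round(s["gripper_width"],1),"f",s["ft_force"].round(1))
    print("shift cm",np.round([(np.cos(w)*d[0]+np.sin(w)*d[1])/10,(np.sin(w)*d[0]-np.cos(w)*d[1])/10,-d[2]/10],2),"twist",round(t,3))
E
python3 -c "
from h import *
go(532,227.7,66,1.4926)
im=eyes.get_image('top');cv2.imwrite('pics/top2.png',cv2.resize(im['color'][150:350,100:370],None,fx=2.9,fy=2.9))"
```

```text
t 1.25 at [533.5 227.  200.1] [-3.142 -0.     1.487] w 85.6 f [1.  0.9 0. ]
shift cm [ 0.06 -0.15 13.41] twist -0.005
```

View pics/top2.png

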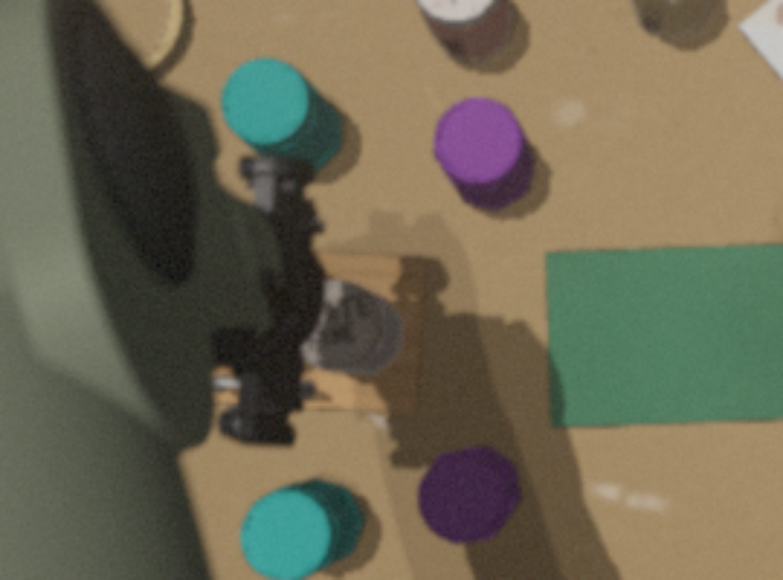

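The gripper is squarely above the grey jar at lid pixel (214,262), clear of the purple and teal jars. Descending and gripping.

move_arm([
  [1, [0.05, -0.1, 3.0], 0],
  [1, [0.05, -0.1, 6.0], 0],
  [1, [0.05, -0.1, 9.0], 0],
  [1, [0.05, -0.1, 11.5], 0],
  [1, [0.05, -0.1, 12.6], 0],
  [1, [0.05, -0.1, 13.2], 0],
  [1, [0.05, -0.1, 13.3], 0],
  [1, [0.05, -0.1, 13.3], 0],
])

```text
time_s: 2.3
eef_pos: [531.9, 229.2, 68.1]
ee_rot: [3.14, -0.0, 1.493]
ft_force: [-0.2, 0.4, 0.1]
gripper_width: 85.4
gripper_force: 0.0
```

move_arm([
  [-1, [0, 0, 0], 0],
  [-1, [0, 0, 0], 0],
  [-1, [0, 0, 0], 0],
  [-1, [0, 0, 0], 0],
  [-1, [0, 0, 0], 0],
  [-1, [0, 0, 0], 0],
  [-1, [0, 0, 0], 0],
  [-1, [0, 0, 0], 0],
])

```text
time_s: 3.3
eef_pos: [531.4, 229.1, 68.0]
ee_rot: [3.141, -0.0, 1.493]
ft_force: [-2.6, 0.7, 5.6]
gripper_width: 57.3
gripper_force: 47.7
```

move_arm([
  [-1, [0, 0, -0.8], 0],
  [-1, [0, 0, -2.5], 0],
  [-1, [0, 0, -5.0], 0],
  [-1, [0, 0, -7.5], 0],
  [-1, [0, 0, -10.0], 0],
  [-1, [0, 0, -12.0], 0],
  [-1, [0, 0, -13.2], 0],
  [-1, [0, 0, -13.5], 0],
])

```text
time_s: 4.3
eef_pos: [531.7, 229.1, 203.3]
ee_rot: [3.14, -0.0, 1.493]
ft_force: [-0.8, -0.2, -3.4]
gripper_width: 57.2
gripper_force: 48.8
```

```bash
python3 -c "
from h import *
go(524,-65,62,1.4926)"
```

```text
t 4.3 at [531.7 229.1 203.3] [ 3.14  -0.     1.493] w 57.2 f [-0.8 -0.2 -3.4]
shift cm [-29.38   1.53  14.13] twist 0.0
```

move_arm([
  [-1, [-1.5, 0.1, 0], 0],
  [-1, [-5.0, 0.3, 0], 0],
  [-1, [-10.0, 0.5, 0], 0],
  [-1, [-15.0, 0.8, 0], 0],
  [-1, [-20.0, 1.0, 0], 0],
  [-1, [-25.0, 1.3, 0], 0],
  [-1, [-28.3, 1.5, 0], 0],
  [-1, [-29.4, 1.5, 0], 0],
])

```text
time_s: 5.3
eef_pos: [522.2, -67.7, 201.3]
ee_rot: [-3.14, 0.0, 1.489]
ft_force: [0.0, -0.3, -3.2]
gripper_width: 57.6
gripper_force: 48.8
```

move_arm([
  [-1, [0, 0, 1.5], 0],
  [-1, [0, 0, 4.0], 0],
  [-1, [0, 0, 7.0], 0],
  [-1, [0, 0, 10.0], 0],
  [-1, [0, 0, 12.0], 0],
  [-1, [0, 0, 13.0], 0],
  [-1, [0, 0, 13.5], 0],
  [-1, [0, 0, 13.7], 0],
])

```text
time_s: 6.3
eef_pos: [523.6, -65.0, 65.4]
ee_rot: [3.141, 0.0, 1.493]
ft_force: [0.5, 0.3, -3.1]
gripper_width: 57.3
gripper_force: 48.8
```

move_arm([
  [-1, [0, 0, 0.15], 0],
  [-1, [0, 0, 0.3], 0],
  [-1, [0, 0, 0.4], 0],
  [-1, [0, 0, 0.45], 0],
  [-1, [0, 0, 0.45], 0],
  [-1, [0, 0, 0.45], 0],
  [-1, [0, 0, 0.45], 0],
  [-1, [0, 0, 0.45], 0],
])

```text
time_s: 7.3
eef_pos: [523.5, -65.4, 61.0]
ee_rot: [3.141, 0.0, 1.493]
ft_force: [-1.6, 0.5, 1.4]
gripper_width: 57.1
gripper_force: 49.2
```

move_arm([
  [1, [0, 0, 0], 0],
  [1, [0, 0, 0], 0],
  [1, [0, 0, 0], 0],
  [1, [0, 0, 0], 0],
  [1, [0, 0, -3.0], 0],
  [1, [0, 0, -7.0], 0],
  [1, [0, 0, -11.0], 0],
  [1, [0, 0, -14.0], 0],
])

```text
time_s: 8.3
eef_pos: [523.8, -65.4, 202.6]
ee_rot: [3.14, 0.0, 1.493]
ft_force: [0.6, -1.0, -0.5]
gripper_width: 85.4
gripper_force: 0.0
```

```bash
python3 -c "
from h import *
go(543.5,357.7,67.5,1.4926)"
```

```text
t 8.3 at [523.8 -65.4 202.6] [3.14  0.    1.493] w 85.4 f [ 0.6 -1.  -0.5]
shift cm [42.34 -1.33 13.51] twist 0.0
```

move_arm([
  [1, [5.3, -0.2, 0], 0],
  [1, [10.6, -0.3, 0], 0],
  [1, [16.0, -0.5, 0], 0],
  [1, [22.0, -0.7, 0], 0],
  [1, [28.0, -0.9, 0], 0],
  [1, [34.0, -1.1, 0], 0],
  [1, [39.5, -1.3, 0], 0],
  [1, [42.3, -1.3, 0], 0],
])

```text
time_s: 9.3
eef_pos: [542.7, 360.4, 200.4]
ee_rot: [-3.142, -0.0, 1.496]
ft_force: [0.3, -0.6, -0.1]
gripper_width: 85.7
gripper_force: 0.0
```

move_arm([
  [1, [0, 0, 3.0], 0],
  [1, [0, 0, 6.0], 0],
  [1, [0, 0, 9.0], 0],
  [1, [0, 0, 11.5], 0],
  [1, [0, 0, 12.7], 0],
  [1, [0, 0, 13.4], 0],
  [1, [0, 0, 13.5], 0],
  [1, [0, 0, 13.5], 0],
])

```text
time_s: 10.3
eef_pos: [544.0, 357.7, 66.7]
ee_rot: [3.14, -0.001, 1.493]
ft_force: [0.3, 0.2, 0.7]
gripper_width: 85.2
gripper_force: 0.0
```

move_arm([
  [-1, [0, 0, 0], 0],
  [-1, [0, 0, 0], 0],
  [-1, [0, 0, 0], 0],
  [-1, [0, 0, 0], 0],
  [-1, [0, 0, 0], 0],
  [-1, [0, 0, 0], 0],
  [-1, [0, 0, 0], 0],
  [-1, [0, 0, 0], 0],
])

```text
time_s: 11.3
eef_pos: [543.4, 357.7, 66.6]
ee_rot: [3.141, -0.001, 1.493]
ft_force: [-1.8, -0.5, 6.2]
gripper_width: 56.9
gripper_force: 48.0
```

move_arm([
  [-1, [0, 0, -0.8], 0],
  [-1, [0, 0, -2.5], 0],
  [-1, [0, 0, -5.0], 0],
  [-1, [0, 0, -7.5], 0],
  [-1, [0, 0, -10.0], 0],
  [-1, [0, 0, -12.0], 0],
  [-1, [0, 0, -13.2], 0],
  [-1, [0, 0, -13.5], 0],
])

```text
time_s: 12.3
eef_pos: [543.7, 357.6, 201.9]
ee_rot: [3.14, -0.001, 1.493]
ft_force: [-0.0, -0.3, -2.8]
gripper_width: 56.8
gripper_force: 48.6
```

```bash
python3 -c "
from h import *
go(524,40,60,1.4926)"
```

```text
t 12.3 at [543.7 357.6 201.9] [ 3.140e+00 -1.000e-03  1.493e+00] w 56.8 f [-0.  -0.3 -2.8]
shift cm [-31.82   0.51  14.19] twist 0.0
```

move_arm([
  [-1, [-2.0, 0, -0.5], 0],
  [-1, [-6.0, 0.1, -0.8], 0],
  [-1, [-11.0, 0.2, -0.8], 0],
  [-1, [-16.0, 0.3, -0.8], 0],
  [-1, [-21.5, 0.4, -0.5], 0],
  [-1, [-27.0, 0.5, 0], 0],
  [-1, [-30.7, 0.5, 0], 0],
  [-1, [-31.8, 0.5, 0], 0],
])

```text
time_s: 13.3
eef_pos: [522.3, 37.2, 200.3]
ee_rot: [-3.14, 0.001, 1.489]
ft_force: [-0.5, 0.7, -3.6]
gripper_width: 57.0
gripper_force: 48.7
```

move_arm([
  [-1, [0, 0, 1.5], 0],
  [-1, [0, 0, 4.0], 0],
  [-1, [0, 0, 7.0], 0],
  [-1, [0, 0, 10.0], 0],
  [-1, [0, 0, 12.0], 0],
  [-1, [0, 0, 13.2], 0],
  [-1, [0, 0, 13.8], 0],
  [-1, [0, 0, 13.9], 0],
])

```text
time_s: 14.3
eef_pos: [523.6, 40.3, 61.7]
ee_rot: [3.142, -0.0, 1.493]
ft_force: [0.0, -0.4, -2.9]
gripper_width: 57.0
gripper_force: 48.7
```

move_arm([
  [-1, [0, 0, 0.1], 0],
  [-1, [0, 0, 0.2], 0],
  [-1, [0, 0, 0.2], 0],
  [-1, [0, 0, 0.22], 0],
  [-1, [0, 0, 0.22], 0],
  [-1, [0, 0, 0.22], 0],
  [-1, [0, 0, 0.22], 0],
  [-1, [0, 0, 0.22], 0],
])

```text
time_s: 15.3
eef_pos: [523.6, 39.9, 59.6]
ee_rot: [3.142, 0.0, 1.493]
ft_force: [-0.3, -0.4, -1.8]
gripper_width: 56.9
gripper_force: 48.7
```

move_arm([
  [1, [0, 0, 0], 0],
  [1, [0, 0, 0], 0],
  [1, [0, 0, 0], 0],
  [1, [0, 0, 0], 0],
  [1, [0, 0, -3.0], 0],
  [1, [0, 0, -7.0], 0],
  [1, [0, 0, -11.0], 0],
  [1, [0, 0, -14.0], 0],
])

```text
time_s: 16.3
eef_pos: [524.0, 40.0, 201.5]
ee_rot: [3.14, -0.0, 1.493]
ft_force: [0.4, -0.8, -0.3]
gripper_width: 85.4
gripper_force: 0.0
```

```bash
python3 -c "
from h import *
go(538.5,293,67,3.0634)"
```

```text
t 16.3 at [524.   40.  201.5] [ 3.14  -0.     1.493] w 85.4 f [ 0.4 -0.8 -0.3]
shift cm [25.34 -0.53 13.45] twist -1.571
```

move_arm([
  [1, [2.0, 0, -0.5], -0.18],
  [1, [6.0, -0.1, -1.0], -0.36],
  [1, [10.0, -0.2, -1.0], -0.54],
  [1, [14.0, -0.3, -1.0], -0.72],
  [1, [18.0, -0.4, -1.0], -0.9],
  [1, [22.0, -0.5, -1.0], -1.08],
  [1, [24.5, -0.5, -0.5], -1.26],
  [1, [25.3, -0.5, 0], -1.44],
])

```text
time_s: 17.3
eef_pos: [538.0, 294.3, 199.2]
ee_rot: [3.141, -0.0, 2.941]
ft_force: [0.0, -0.1, -0.1]
gripper_width: 85.4
gripper_force: 0.0
```

move_arm([
  [1, [0, 0, 0], -0.11],
  [1, [0, 0, 0], -0.13],
  [1, [0, 0, 0], -0.13],
  [1, [0, 0, 0], -0.13],
  [1, [0, 0, 0], -0.13],
  [1, [0, 0, 0], -0.13],
  [1, [0, 0, 0], -0.13],
  [1, [0, 0, 0], -0.13],
])

```text
time_s: 18.3
eef_pos: [538.3, 292.6, 199.6]
ee_rot: [-3.142, -0.0, 3.063]
ft_force: [0.3, 0.4, 0.9]
gripper_width: 85.4
gripper_force: 0.0
```

```bash
python3 -c "
from h import *
go(538.5,293,67,3.0634)
a=eyes.get_image('top');b=eyes.get_image('side')
cv2.imwrite('pics/both3.png',np.hstack([cv2.resize(a['color'][180:340,90:410],(400,200)),cv2.resize(b['color'][80:300,230:450],(400,400))[:200]*0+255]) if 0 else cv2.resize(b['color'][60:310,200:500],(720,600)))"
```

```text
t 18.3 at [538.3 292.6 199.6] [-3.142 -0.     3.063] w 85.4 f [0.3 0.4 0.9]
shift cm [-0.02  0.04 13.26] twist -0.001
```

View pics/both3.png

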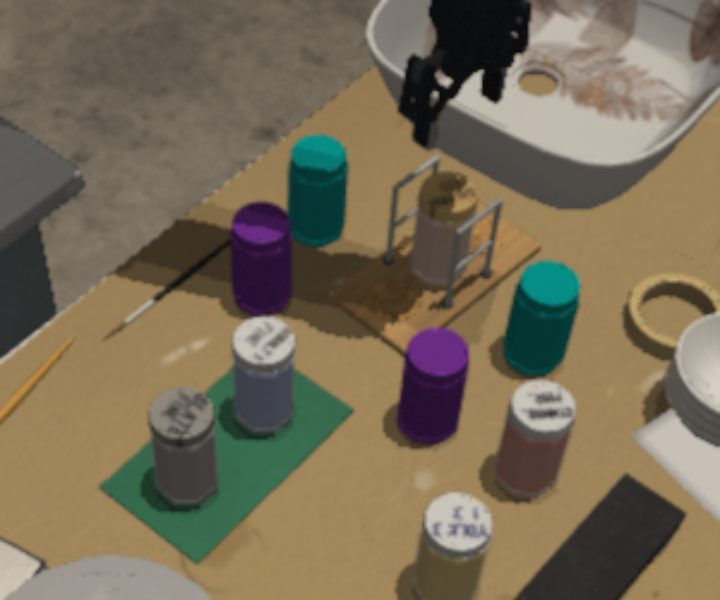

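The side view shows the grey and blue jars upright on the mat, at crop pixels (185,450) and (265,375). The orange jar stands alone between the guards, with the open gripper above it.

move_arm([
  [1, [0, 0, 3.0], 0],
  [1, [0, 0, 6.0], 0],
  [1, [0, 0, 9.0], 0],
  [1, [0, 0, 11.3], 0],
  [1, [0, 0, 12.3], 0],
  [1, [0, 0, 12.9], 0],
  [1, [0, 0, 13.1], 0],
  [1, [0, 0, 13.1], 0],
])

```text
time_s: 19.4
eef_pos: [538.7, 292.8, 69.3]
ee_rot: [3.141, 0.001, 3.063]
ft_force: [0.1, -0.2, -0.3]
gripper_width: 85.9
gripper_force: 0.0
```

move_arm([
  [-1, [0, 0, 0], 0],
  [-1, [0, 0, 0], 0],
  [-1, [0, 0, 0], 0],
  [-1, [0, 0, 0], 0],
  [-1, [0, 0, 0], 0],
  [-1, [0, 0, 0], 0],
  [-1, [0, 0, 0], 0],
  [-1, [0, 0, 0], 0],
])

```text
time_s: 20.4
eef_pos: [538.8, 293.1, 69.4]
ee_rot: [3.14, 0.001, 3.063]
ft_force: [-1.1, 1.3, 5.7]
gripper_width: 57.5
gripper_force: 48.4
```

move_arm([
  [-1, [0, 0, -0.8], 0],
  [-1, [0, 0, -2.5], 0],
  [-1, [0, 0, -5.0], 0],
  [-1, [0, 0, -7.5], 0],
  [-1, [0, 0, -10.0], 0],
  [-1, [0, 0, -12.5], 0],
  [-1, [0, 0, -14.2], 0],
  [-1, [0, 0, -14.5], 0],
])

```text
time_s: 21.4
eef_pos: [539.0, 292.8, 215.6]
ee_rot: [3.141, 0.003, 3.063]
ft_force: [-0.1, 0.8, -2.1]
gripper_width: 57.4
gripper_force: 48.5
```

```bash
python3 -c "
from h import *
go(466.7,-251.3,72,3.0634)
im=eyes.get_image('top');cv2.imwrite('pics/sc.png',cv2.resize(im['color'][255:345,430:500],None,fx=6,fy=6,interpolation=cv2.INTER_CUBIC))
s=eyes.get_image('side'); hsv=cv2.cvtColor(s['color'],cv2.COLOR_BGR2HSV)
print(rect(s,cv2.inRange(hsv,(0,0,125),(180,60,255)),14.5,(175,270,222,325)))"
```

```text
t 21.4 at [539.  292.8 215.6] [3.141e+00 3.000e-03 3.063e+00] w 57.4 f [-0.1  0.8 -2.1]
shift cm [  2.93 -54.81  14.36] twist -0.001
((478.3126525878906, -257.05401611328125), (87.5067138671875, 103.19293212890625), 46.7542839050293)
```

View pics/sc.png

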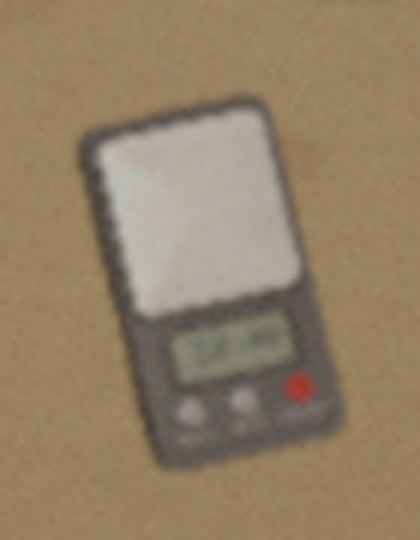

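The crop shows the steel plate with its centre at about (200,213) in the crop, or pixel (463,290), which agrees with (466.7, -251.3). The large round tray spoilt the side-view mask, so I'm ignoring that reading. Carrying the orange jar over.

move_arm([
  [-1, [0.1, -1.5, 0], 0],
  [-1, [0.3, -5.0, 0], 0],
  [-1, [0.5, -9.5, 0], 0],
  [-1, [0.8, -14.5, 0], 0],
  [-1, [1.0, -19.5, 0], 0],
  [-1, [1.3, -24.0, 0], 0],
  [-1, [1.4, -26.5, 0], 0],
  [-1, [1.5, -27.4, 0], 0],
])

```text
time_s: 22.5
eef_pos: [500.6, 18.9, 213.0]
ee_rot: [-3.141, -0.001, 3.06]
ft_force: [-0.1, -0.4, -2.5]
gripper_width: 57.3
gripper_force: 48.7
```

move_arm([
  [-1, [0.1, -1.5, 0], 0],
  [-1, [0.3, -5.0, 0], 0],
  [-1, [0.5, -9.5, 0], 0],
  [-1, [0.8, -14.5, 0], 0],
  [-1, [1.0, -19.5, 0], 0],
  [-1, [1.3, -24.0, 0], 0],
  [-1, [1.4, -26.5, 0], 0],
  [-1, [1.4, -27.4, 0], 0],
])

```text
time_s: 23.5
eef_pos: [466.0, -252.4, 213.3]
ee_rot: [3.141, -0.0, 3.062]
ft_force: [0.6, 0.4, -1.9]
gripper_width: 57.4
gripper_force: 48.9
```

move_arm([
  [-1, [0, 0, 1.5], 0],
  [-1, [0, 0, 4.0], 0],
  [-1, [0, 0, 7.0], 0],
  [-1, [0, 0, 10.0], 0],
  [-1, [0, 0, 12.0], 0],
  [-1, [0, 0, 13.0], 0],
  [-1, [0, 0, 13.4], 0],
  [-1, [0, 0, 13.4], 0],
])

```text
time_s: 24.5
eef_pos: [466.6, -251.2, 79.8]
ee_rot: [-3.141, 0.0, 3.063]
ft_force: [-0.3, 0.1, -1.8]
gripper_width: 57.6
gripper_force: 48.9
```

```bash
python3 -c "
from h import *
go(466.7,-251.3,72,3.0634)"
```

```text
t 24.5 at [ 466.6 -251.2   79.8] [-3.141  0.     3.063] w 57.6 f [-0.3  0.1 -1.8]
shift cm [-0.02 -0.01  0.78] twist -0.0
```

move_arm([
  [-1, [0, 0, 0.2], 0],
  [-1, [0, 0, 0.4], 0],
  [-1, [0, 0, 0.55], 0],
  [-1, [0, 0, 0.65], 0],
  [-1, [0, 0, 0.7], 0],
  [-1, [0, 0, 0.75], 0],
  [-1, [0, 0, 0.75], 0],
  [-1, [0, 0, 0.75], 0],
])

```text
time_s: 25.5
eef_pos: [466.2, -251.4, 72.1]
ee_rot: [-3.142, 0.0, 3.063]
ft_force: [0.2, -0.2, -1.6]
gripper_width: 57.5
gripper_force: 48.9
```

move_arm([
  [1, [0, 0, 0], 0],
  [1, [0, 0, 0], 0],
  [1, [0, 0, 0], 0],
  [1, [0, 0, 0], 0],
  [1, [0, 0, -3.0], 0],
  [1, [0, 0, -7.0], 0],
  [1, [0, 0, -11.0], 0],
  [1, [0, 0, -14.0], 0],
])

```text
time_s: 26.5
eef_pos: [466.6, -251.7, 214.0]
ee_rot: [-3.141, 0.001, 3.063]
ft_force: [1.2, -0.2, -0.8]
gripper_width: 85.6
gripper_force: 0.0
```

```bash
python3 -c "
from h import *
go(523.6,-65.4,61,1.4926)"
```

```text
t 26.5 at [ 466.6 -251.7  214. ] [-3.141e+00  1.000e-03  3.063e+00] w 85.6 f [ 1.2 -0.2 -0.8]
shift cm [-4.22 19.02 15.3 ] twist 1.57
```

move_arm([
  [1, [-0.3, 2.5, 0], 0.18],
  [1, [-0.8, 7.0, 0], 0.36],
  [1, [-1.4, 12.0, 0], 0.54],
  [1, [-1.9, 17.0, 0], 0.72],
  [1, [-2.5, 22.0, 0], 0.9],
  [1, [-3.0, 26.0, 0], 1.08],
  [1, [-3.3, 28.7, 0], 1.26],
  [1, [-3.4, 29.5, 0], 1.44],
])

```text
time_s: 27.5
eef_pos: [523.4, 41.8, 212.1]
ee_rot: [3.142, -0.0, 1.619]
ft_force: [0.6, -0.2, -0.2]
gripper_width: 85.3
gripper_force: 0.0
```

move_arm([
  [1, [0, 0, 0], 0.11],
  [1, [0, 0, 0], 0.13],
  [1, [0, 0, 0], 0.13],
  [1, [0, 0, 0], 0.13],
  [1, [0, 0, 0], 0.13],
  [1, [0, 0, 0], 0.13],
  [1, [0, 0, 0], 0.13],
  [1, [0, 0, 0], 0.13],
])

```text
time_s: 28.5
eef_pos: [523.3, 40.0, 212.1]
ee_rot: [-3.142, 0.0, 1.493]
ft_force: [0.6, 0.9, 0.9]
gripper_width: 85.3
gripper_force: 0.0
```

```bash
python3 -c "
from h import *
go(523.6,39.9,59.6,1.4926)
im=eyes.get_image('top');cv2.imwrite('pics/sc2.png',cv2.resize(im['color'][215:345,260:500],None,fx=3,fy=3,interpolation=cv2.INTER_CUBIC))
q=im['R']@np.array([466.7,-251.3,125.5])+im['t'];print(im['fx']*q[0]/q[2]+im['cx'],im['fy']*q[1]/q[2]+im['cy'])
"
```

```text
t 28.5 at [523.3  40.  212.1] [-3.142  0.     1.493] w 85.3 f [0.6 0.9 0.9]
shift cm [-1.000e-02  3.000e-02  1.525e+01] twist 0.0
482.0783430712399 289.3747922993793
```

View pics/sc2.png

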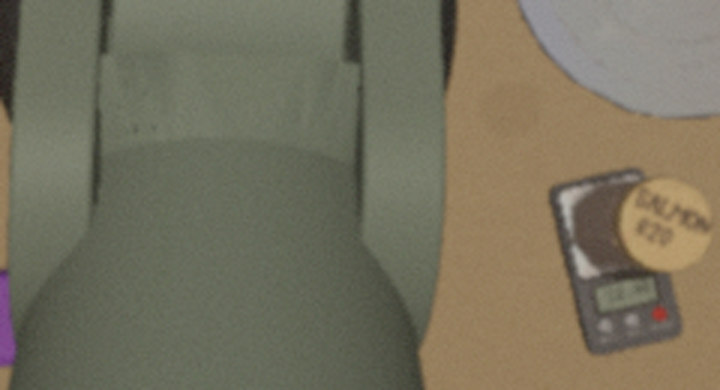

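The orange lid sits at pixel (482,290), against (482.1,289.4) predicted for a jar centred on the plate, so it stands correctly. Now I fetch the blue jar back.

move_arm([
  [1, [0, 0, 3.5], 0],
  [1, [0, 0, 7.0], 0],
  [1, [0, 0, 10.5], 0],
  [1, [0, 0, 13.0], 0],
  [1, [0, 0, 14.5], 0],
  [1, [0, 0, 15.1], 0],
  [1, [0, 0, 15.2], 0],
  [1, [0, 0, 15.2], 0],
])

```text
time_s: 29.55
eef_pos: [524.1, 40.0, 60.9]
ee_rot: [3.14, -0.0, 1.493]
ft_force: [-0.9, -0.1, 0.8]
gripper_width: 85.4
gripper_force: 0.0
```

move_arm([
  [-1, [0, 0, 0], 0],
  [-1, [0, 0, 0], 0],
  [-1, [0, 0, 0], 0],
  [-1, [0, 0, 0], 0],
  [-1, [0, 0, 0], 0],
  [-1, [0, 0, 0], 0],
  [-1, [0, 0, 0], 0],
  [-1, [0, 0, 0], 0],
])

```text
time_s: 30.55
eef_pos: [523.5, 40.0, 60.8]
ee_rot: [3.141, 0.0, 1.493]
ft_force: [-1.9, 0.4, 5.9]
gripper_width: 56.9
gripper_force: 47.6
```

move_arm([
  [-1, [0, 0, -0.8], 0],
  [-1, [0, 0, -2.5], 0],
  [-1, [0, 0, -5.0], 0],
  [-1, [0, 0, -7.5], 0],
  [-1, [0, 0, -10.0], 0],
  [-1, [0, 0, -12.5], 0],
  [-1, [0, 0, -14.2], 0],
  [-1, [0, 0, -14.5], 0],
])

```text
time_s: 31.55
eef_pos: [523.9, 40.0, 206.2]
ee_rot: [3.14, -0.0, 1.493]
ft_force: [0.8, 0.3, -2.7]
gripper_width: 57.0
gripper_force: 48.8
```

```bash
python3 -c "
from h import *
go(543.4,357.7,66.6,1.4926)"
```

```text
t 31.55 at [523.9  40.  206.2] [ 3.14  -0.     1.493] w 57.0 f [ 0.8  0.3 -2.7]
shift cm [31.83 -0.53 13.96] twist 0.0
```

move_arm([
  [-1, [2.0, 0, -0.3], 0],
  [-1, [6.0, -0.1, -0.6], 0],
  [-1, [11.0, -0.2, -0.6], 0],
  [-1, [16.0, -0.3, -0.6], 0],
  [-1, [21.5, -0.4, -0.5], 0],
  [-1, [27.0, -0.5, 0], 0],
  [-1, [30.7, -0.5, 0], 0],
  [-1, [31.8, -0.5, 0], 0],
])

```text
time_s: 32.55
eef_pos: [542.2, 359.4, 203.4]
ee_rot: [-3.14, 0.001, 1.496]
ft_force: [-0.2, -1.1, -2.9]
gripper_width: 57.0
gripper_force: 48.8
```

move_arm([
  [-1, [0, 0, 1.5], 0],
  [-1, [0, 0, 4.0], 0],
  [-1, [0, 0, 7.0], 0],
  [-1, [0, 0, 10.0], 0],
  [-1, [0, 0, 12.0], 0],
  [-1, [0, 0, 13.0], 0],
  [-1, [0, 0, 13.4], 0],
  [-1, [0, 0, 13.4], 0],
])

```text
time_s: 33.55
eef_pos: [543.5, 357.1, 71.4]
ee_rot: [3.141, -0.0, 1.492]
ft_force: [-0.2, -0.4, -3.0]
gripper_width: 57.2
gripper_force: 48.9
```

```bash
python3 -c "
from h import *
go(543.4,357.7,67.8,1.4926)"
```

```text
t 33.55 at [543.5 357.1  71.4] [ 3.141 -0.     1.492] w 57.2 f [-0.2 -0.4 -3. ]
shift cm [ 0.06 -0.01  0.36] twist -0.0
```

move_arm([
  [-1, [0.05, 0, 0.1], 0],
  [-1, [0.05, 0, 0.2], 0],
  [-1, [0.05, 0, 0.3], 0],
  [-1, [0.05, 0, 0.36], 0],
  [-1, [0.05, 0, 0.36], 0],
  [-1, [0.05, 0, 0.36], 0],
  [-1, [0.05, 0, 0.36], 0],
  [-1, [0.05, 0, 0.36], 0],
])

```text
time_s: 34.55
eef_pos: [543.2, 358.1, 67.9]
ee_rot: [3.141, -0.0, 1.493]
ft_force: [-1.5, -0.1, 3.3]
gripper_width: 57.1
gripper_force: 49.3
```

move_arm([
  [1, [0, 0, 0], 0],
  [1, [0, 0, 0], 0],
  [1, [0, 0, 0], 0],
  [1, [0, 0, 0], 0],
  [1, [0, 0, -3.0], 0],
  [1, [0, 0, -7.0], 0],
  [1, [0, 0, -11.0], 0],
  [1, [0, 0, -14.0], 0],
])

```text
time_s: 35.55
eef_pos: [543.6, 358.1, 209.5]
ee_rot: [3.14, -0.001, 1.493]
ft_force: [0.1, 0.1, -0.1]
gripper_width: 85.3
gripper_force: 0.0
```

```bash
python3 -c "
from h import *
go(523.6,-65.4,61,1.4926)"
```

```text
t 35.55 at [543.6 358.1 209.5] [ 3.140e+00 -1.000e-03  1.493e+00] w 85.3 f [ 0.1  0.1 -0.1]
shift cm [-42.38   1.3   14.85] twist 0.0
```

move_arm([
  [1, [-5.0, 0.2, 0], 0],
  [1, [-10.5, 0.3, 0], 0],
  [1, [-16.0, 0.5, 0], 0],
  [1, [-22.0, 0.7, 0], 0],
  [1, [-28.0, 0.9, 0], 0],
  [1, [-34.0, 1.1, 0], 0],
  [1, [-39.5, 1.3, 0], 0],
  [1, [-42.4, 1.3, 0], 0],
])

```text
time_s: 36.55
eef_pos: [522.9, -68.5, 207.7]
ee_rot: [3.141, 0.0, 1.49]
ft_force: [0.3, 0.8, 0.1]
gripper_width: 85.5
gripper_force: 0.0
```

move_arm([
  [1, [0, 0, 3.5], 0],
  [1, [0, 0, 7.0], 0],
  [1, [0, 0, 10.5], 0],
  [1, [0, 0, 13.0], 0],
  [1, [0, 0, 14.2], 0],
  [1, [0, 0, 14.7], 0],
  [1, [0, 0, 14.7], 0],
  [1, [0, 0, 14.7], 0],
])

```text
time_s: 37.55
eef_pos: [523.9, -66.0, 61.4]
ee_rot: [3.14, 0.0, 1.493]
ft_force: [0.5, 0.5, -0.8]
gripper_width: 85.2
gripper_force: 0.0
```

move_arm([
  [-1, [0, 0, 0], 0],
  [-1, [0, 0, 0], 0],
  [-1, [0, 0, 0], 0],
  [-1, [0, 0, 0], 0],
  [-1, [0, 0, 0], 0],
  [-1, [0, 0, 0], 0],
  [-1, [0, 0, 0], 0],
  [-1, [0, 0, 0], 0],
])

```text
time_s: 38.55
eef_pos: [523.3, -65.9, 61.2]
ee_rot: [3.141, 0.0, 1.493]
ft_force: [-1.5, 0.1, 6.1]
gripper_width: 57.4
gripper_force: 47.6
```

move_arm([
  [-1, [0, 0, -0.8], 0],
  [-1, [0, 0, -2.5], 0],
  [-1, [0, 0, -5.0], 0],
  [-1, [0, 0, -7.5], 0],
  [-1, [0, 0, -10.0], 0],
  [-1, [0, 0, -12.5], 0],
  [-1, [0, 0, -14.2], 0],
  [-1, [0, 0, -14.5], 0],
])

```text
time_s: 39.55
eef_pos: [523.6, -65.9, 206.6]
ee_rot: [3.14, 0.0, 1.493]
ft_force: [-1.1, -0.5, -2.9]
gripper_width: 57.3
gripper_force: 48.9
```

```bash
python3 -c "
from h import *
go(531.4,229.1,68,1.4926)"
```

```text
t 39.55 at [523.6 -65.9 206.6] [3.14  0.    1.493] w 57.3 f [-1.1 -0.5 -2.9]
shift cm [29.47 -1.52 13.86] twist 0.0
```

move_arm([
  [-1, [1.5, -0.1, 0], 0],
  [-1, [5.0, -0.3, 0], 0],
  [-1, [10.0, -0.5, 0], 0],
  [-1, [15.0, -0.8, 0], 0],
  [-1, [20.0, -1.0, 0], 0],
  [-1, [25.0, -1.3, 0], 0],
  [-1, [28.3, -1.5, 0], 0],
  [-1, [29.4, -1.5, 0], 0],
])

```text
time_s: 40.55
eef_pos: [529.5, 231.0, 204.1]
ee_rot: [-3.139, 0.0, 1.496]
ft_force: [-0.9, -0.1, -3.3]
gripper_width: 57.5
gripper_force: 48.9
```

move_arm([
  [-1, [0, 0, 1.5], 0],
  [-1, [0, 0, 4.0], 0],
  [-1, [0, 0, 7.0], 0],
  [-1, [0, 0, 10.0], 0],
  [-1, [0, 0, 12.0], 0],
  [-1, [0, 0, 13.0], 0],
  [-1, [0, 0, 13.3], 0],
  [-1, [0, 0, 13.3], 0],
])

```text
time_s: 41.55
eef_pos: [531.4, 228.2, 72.8]
ee_rot: [3.141, -0.0, 1.492]
ft_force: [-0.6, -0.2, -3.0]
gripper_width: 57.5
gripper_force: 48.9
```

```bash
python3 -c "
from h import *
go(531.4,228.7,68.2,1.4926)"
```

```text
t 41.55 at [531.4 228.2  72.8] [ 3.141 -0.     1.492] w 57.5 f [-0.6 -0.2 -3. ]
shift cm [ 0.05 -0.01  0.46] twist -0.0
```

move_arm([
  [-1, [0, 0, 0.15], 0],
  [-1, [0, 0, 0.3], 0],
  [-1, [0, 0, 0.4], 0],
  [-1, [0, 0, 0.45], 0],
  [-1, [0, 0, 0.46], 0],
  [-1, [0, 0, 0.46], 0],
  [-1, [0, 0, 0.46], 0],
  [-1, [0, 0, 0.46], 0],
])

```text
time_s: 42.55
eef_pos: [531.1, 228.6, 68.2]
ee_rot: [3.141, -0.0, 1.493]
ft_force: [-2.4, -0.3, 3.7]
gripper_width: 57.4
gripper_force: 49.3
```

move_arm([
  [1, [0, 0, 0], 0],
  [1, [0, 0, 0], 0],
  [1, [0, 0, 0], 0],
  [1, [0, 0, 0], 0],
  [1, [0, 0, -3.0], 0],
  [1, [0, 0, -7.0], 0],
  [1, [0, 0, -11.0], 0],
  [1, [0, 0, -14.0], 0],
])

```text
time_s: 43.55
eef_pos: [531.5, 228.6, 209.8]
ee_rot: [3.14, -0.001, 1.493]
ft_force: [0.6, -0.6, 0.4]
gripper_width: 85.3
gripper_force: 0.0
```

move_arm([
  [1, [-3.0, 0, -1], 0],
  [1, [-7.0, 0, -2], 0],
  [1, [-12.0, 0, -3], 0],
  [1, [-17.0, 0, -3], 0],
  [1, [-22.0, 0, -3], 0],
  [1, [-26.0, 0, -3], 0],
  [1, [-27.0, 0, -3], 0],
  [1, [-27.0, 0, -3], 0],
])

```text
time_s: 44.55
eef_pos: [510.0, -40.8, 237.9]
ee_rot: [-3.142, -0.0, 1.492]
ft_force: [-0.7, 0.8, 0.2]
gripper_width: 85.2
gripper_force: 0.0
```

```bash
python3 -c "
from h import *
go(0,0,0)
a=eyes.get_image('top')['color'][200:320,100:280];b=eyes.get_image('side')['color'][90:330,150:450]
cv2.imwrite('pics/fin.png',np.vstack([cv2.resize(a,(375,250)),cv2.resize(b,(375,300))]))
for X in([543.5,358,123],[531,227.4,123]):
    i=eyes.get_image('top');q=i['R']@np.array(X)+i['t'];print(i['fx']*q[0]/q[2]+i['cx'],i['fy']*q[1]/q[2]+i['cy'])
"
```

```text
t 44.55 at [510.  -40.8 237.9] [-3.142 -0.     1.492] w 85.2 f [-0.7  0.8  0.2]
shift cm [ 4.000e-02 -5.116e+01  2.379e+01] twist 0.0
140.81705575807925 256.2472197995994
214.35449123830705 261.19098984750684
```

View pics/fin.png

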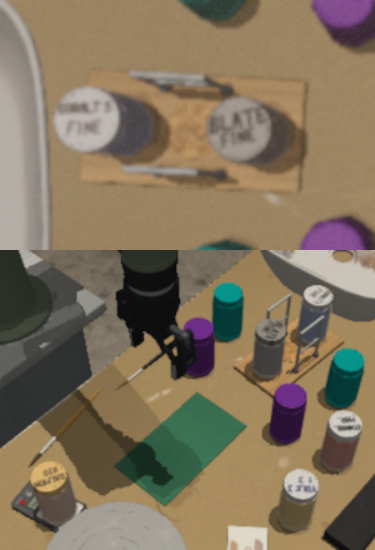

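The picture shows the blue lid at (141,257) and the grey at (215,261), matching their starting pixels. The orange jar is upright on the scale, the red and yellow jars are untouched, and the arm is clear.

```bash
python3 -c "
from rig import manip
print(manip.sign_off())"
```

```text
the job is handed in; nothing more can be done
None
```

I handed the job in at about 45 s; no verdict came back, but the last pictures show the orange-lidded jar upright on the weighing plate, the grey and blue jars back in their own rack seats within about 2 mm, and the red and yellow jars untouched.

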